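# Press the bottle caps home in order

### The job

Three filled bottles stand on the filling bench with their push-on caps still standing proud. With your fingertips, gently press the caps down until they are fully home, one after the other from the smallest bottle to the tallest: first the short wide jar, then the middle bottle, last the tall slim bottle. Do not pick up, tip or shove the bottles, and leave the empty bottle, the spare cap and the label roll alone.

Things in the scene. Friction and masses are not known exactly. Their poses are not given: they have to be found in the camera images.
- jar: The short, wide filled jar: yellow-green contents, pale plain label, round, 84 mm in diameter, loose, about 0.42 kg, standing upright on the worktop. Its sides are straight up to 53 mm and slope in to the neck at 71 mm; a white neck and the green push-on cap follow. Origin: centre of its underside; z up.
- jar_cap_top (a point): Centre of the flat top of its green cap: ribbed skirt 40 mm wide, 13 mm high, with a soft crown 33 mm wide, 20 mm high in all. Press the crown; it gives up to 6 mm at 2.5 N per mm and springs back. On the bottle's axis, 105 mm above the bottle's underside with the cap fully proud and 91 mm with it fully home; it moves with the crown.
- jar_cap (a joint): How far that cap has been pressed down on the neck, its soft crown's give not counted (m): 0 fully proud, 0.014 fully home against its stop; starts between 0 and 0.003. A steady push of about 4 N moves it, while the crown gives about 1.6 mm; it has no spring and stays where it is left. At 0.014 it meets a firm stop: a push of 6 to 12 N is ample.
- mid: The middle filled bottle, between the other two in height and width: yellow-green contents, pale plain label, round, 70 mm in diameter, loose, about 0.36 kg, standing upright on the worktop. Its sides are straight up to 78 mm and slope in to the neck at 96 mm; a white neck and the green push-on cap follow. Origin: centre of its underside; z up.
- mid_cap_top (a point): Centre of the flat top of its green cap: ribbed skirt 40 mm wide, 13 mm high, with a soft crown 33 mm wide, 20 mm high in all. Press the crown; it gives up to 6 mm at 2.5 N per mm and springs back. On the bottle's axis, 130 mm above the bottle's underside with the cap fully proud and 116 mm with it fully home; it moves with the crown.
- mid_cap (a joint): How far that cap has been pressed down on the neck, its soft crown's give not counted (m): 0 fully proud, 0.014 fully home against its stop; starts between 0 and 0.003. A steady push of about 4 N moves it, while the crown gives about 1.6 mm; it has no spring and stays where it is left. At 0.014 it meets a firm stop: a push of 6 to 12 N is ample.
- slim: The tall, slim filled bottle: yellow-green contents, pale plain label, round, 56 mm in diameter, loose, about 0.28 kg, standing upright on the worktop. Its sides are straight up to 103 mm and slope in to the neck at 121 mm; a white neck and the green push-on cap follow. Origin: centre of its underside; z up.
- slim_cap_top (a point): Centre of the flat top of its green cap: ribbed skirt 40 mm wide, 13 mm high, with a soft crown 33 mm wide, 20 mm high in all. Press the crown; it gives up to 6 mm at 2.5 N per mm and springs back. On the bottle's axis, 155 mm above the bottle's underside with the cap fully proud and 141 mm with it fully home; it moves with the crown.
- slim_cap (a joint): How far that cap has been pressed down on the neck, its soft crown's give not counted (m): 0 fully proud, 0.014 fully home against its stop; starts between 0 and 0.003. A steady push of about 4 N moves it, while the crown gives about 1.6 mm; it has no spring and stays where it is left. At 0.014 it meets a firm stop: a push of 6 to 12 N is ample.
- empty: Bystander: empty, open clear bottle without a cap, 60 mm in diameter, 142 mm tall, loose, light. Origin: centre of its underside.
- spare_cap: Bystander: a spare green cap lying loose on the worktop, 40 mm in diameter, 20 mm high. Origin: centre of its underside.
- roll: Bystander: roll of blank white labels lying flat, 90 mm in diameter, 50 mm high, with a 50 mm hole, loose. Origin: centre of its underside.
- crate_rim (a point): Middle of the top edge of the right-hand (-y) wall of a fixed green slatted crate of empty bottles, an obstacle to the left of the work; it extends 300 mm roughly along x, half either side of this point, and 320 mm from here to the left; rim 130 mm high, bottles in it reach 148 mm.
Not all that is in view belongs to the job. Leave any pink look-alike of the mid alone.

How it is judged:
On the way, in this order (a step that is already met when the one before it is completed fails the run):
1. the short wide jar's cap is pressed home (value of joint jar_cap above 0.0115 m), for 0.1 s.
2. the middle bottle's cap is pressed home (value of joint mid_cap above 0.0115 m), for 0.1 s.
3. the tall slim bottle's cap is pressed home (value of joint slim_cap above 0.0115 m), for 0.1 s.
At the end, for the whole second after the job is handed in: All three caps are home (at least 11.5 of their 14 mm), the three bottles stand upright within 0.05 rad, at rest, not lifted and within 25 mm of where they stood, and the empty bottle, spare cap and label roll are within 15 mm of where they were (value of joint each of jar_cap, mid_cap, slim_cap above 0.0115 m and angle between each of jar, mid, slim's own z axis and vertical below 0.05 rad and distance of each of jar, mid, slim from where it was at the start of the episode below 0.025 m and height (world z) of each of jar, mid, slim below 0.005 m and linear speed of each of jar, mid, slim below 0.02 m/s and distance of each of empty, spare_cap, roll from where it was at the start of the episode below 0.015 m); the robot touches nothing.
It fails at once if a cap is pressed (beyond 5 mm) before the one that comes before it is home ((value of joint mid_cap above 0.005 m and not (value of joint jar_cap above 0.0115 m)) or (value of joint slim_cap above 0.005 m and not (value of joint mid_cap above 0.0115 m))).
It fails at once if a bottle or its cap is pressed harder than 30 N (contact force between any of the fingers, the arm and jar above 30 N or contact force between any of the fingers, the arm and mid above 30 N or contact force between any of the fingers, the arm and slim above 30 N).
It fails at once if a filled bottle is lifted (10 mm), tipped (0.2 rad) or shoved 25 mm from its place (height (world z) of any of jar, mid, slim above 0.01 m or angle between any of jar, mid, slim's own z axis and vertical above 0.2 rad or distance of any of jar, mid, slim from where it was at the start of the episode above 0.025 m).
It fails at once if the empty bottle, the spare cap or the label roll is moved by more than 15 mm (distance of any of empty, spare_cap, roll from where it was at the start of the episode above 0.015 m).
It also fails if it takes over 51 s, if anything falls off the work surface, if the arm or the gripper's body presses on something with over 40 N, if the wrist force passes 120 N, or if a joint passes its speed limit or range.

### The arm

A 7-joint arm with a two-finger parallel gripper is mounted at the origin on the work surface. World frame = base frame: x ahead of the robot, y to its left, z up, the work surface at z = 0. Lengths are in m, angles in rad, forces in N, time in s.
With the tool pointing down it reaches from about 0.4 to 0.875 m from the base axis. Payload 19.3 kg.
Tool frame: the origin (TCP) lies midway between the tips of the shut fingers; the grasp point (between the pads) lies bot.tcp_to_grasp behind it (bot.tcp_to_grasp is the distance from the TCP to the grasp point, in m); z points along the fingers, y is the line along which they close (so a half turn about z gives the same grasp; the last joint's range is limited). The gripper opens to 85 mm and grips with 20 to 120 N. Pads are 22 mm wide; open, the fingers measure 114 mm over their backs; the gripper's body (76 mm by 85 mm) begins 54 mm behind the grasp point. The pads swing forward as they close: fully open they stand 13 mm farther back than shut.
Start: joints at [-1.36, 0.521, -0.036, 1.599, 0.021, 1.021, -0.113], TCP at [0.173, 0.601, 0.196] pointing down, gripper open.
Joint ranges: [-2.91, 2.91], [-0.3, 2.13], [-1.5, 1.42], [0.17, 2.43], [-1.26, 4.41], [0.16, 1.93], [-2.52, 2.52]. Speed limits (rad/s): [1.89, 1.89, 2.39, 2.39, 3.01, 3.01, 3.01].

### API

Orientations are given as [roll, pitch, yaw] about the fixed x, y, z axes, in that order (R = Rz(yaw) Ry(pitch) Rx(roll)).
In Python, from workcell import observe, imaging, bot gives the robot as it stands.
- The arm moves only by the tool send_rows, never from a script. Its argument "plan" is text: rows parted by semicolons, each of 7 numbers parted by spaces: the shift along the tool's x, y, z in m, then the turn, a rotation vector about the tool's x, y, z in degrees, then the finger opening in m, from 0 to 0.0854. In form: dx dy dz rx ry rz claw; .... A call has 1 to 10 rows; each row is the pose to reach, as a shift and turn from the pose commanded when the call began, along the tool's axes at that moment; what a row does not reach only later rows make up. A row lasts 1/12 s, in which the tool goes at most 41.7 mm and 7.16 degrees, less where a joint would pass 70% of its speed; a pose out of reach is approached as far as the arm can. A call with a gripper value outside its range is refused whole. The fingers move at their own pace and stop on an object; "grip_force" is the grip in N (left out, the last holds). Time passes only in rows, so rows that repeat a pose let the fingers close. It gives the time, the measured TCP pose, the force, the opening and the grip force at its end, in the units of the state.
- observe(): the state, without advancing time (a new reading comes with each control period).
- imaging.grab_frame(name): name is "side" or "top"; returns a dict with "color" (384x512x3 uint8, red, green, blue), "fx", "fy", "cx", "cy" (pixels), "eye" and "orientation" of the camera in the world. Camera axes: x right, y down, z forward; pixel columns grow to the right and rows downward; lengths in m; the calibration is good to about 2 mm. A picture is of the moment at which its call begins. There is no depth.
- bot.job_done(): hands the job in; it is judged then, once.
The state is a dict: "clock": time; "qpos": joint angles; "qd": joint speeds; "joint_efforts": joint torques, N m; "position": TCP position; "tool_rot": TCP orientation; "force": force on the tool from outside, world axes, zero at the start; "moment": the same for the moment, N m; "grip_width": finger opening in m; "finger_force": force on a finger pad.
Only numpy, scipy, OpenCV 4.12 (cv2) and the standard library are available. Lean on these libraries where they do the work, as an engineer would, in place of code of your own. Each camera call takes 0.05 s, during which the arm holds its last target. There are 200 camera calls.

## Working session

There is one attempt and no reset: what is moved stays moved. The work goes in short steps, Python scripts to look and compute and a tool call to move; the robot and the scene stay as the last step left them, time stands still between calls to the robot, and variables do not carry over. Pictures are saved under pics/ and viewed, at most 12 in all, crops included, and the job is handed in when it is done.

Besides the shell and the picture viewer there is one more tool, called after ">>>" as a command line: name --argument value ..., lists and objects as JSON in quotes. send_rows: Moves the arm, as the interface text tells. Its arguments: {"type":"object","properties":{"plan":{"type":"string"},"grip_force":{"type":"number"}},"required":["plan"]}

```bash
mkdir -p pics; cat > h.py <<'E'
from workcell import observe, imaging, bot
import numpy as np, cv2
from scipy.spatial.transform import Rotation as R
def grab(n):
    f=imaging.grab_frame(n); return f
def rot(f):
    o=np.array(f["orientation"],float)
    return o if o.shape==(3,3) else R.from_euler('xyz',o).as_matrix() if o.size==3 else R.from_quat(o).as_matrix()
def ray(f,u,v):
    d=rot(f)@np.array([(u-f["cx"])/f["fx"],(v-f["cy"])/f["fy"],1]); return np.array(f["eye"]),d/np.linalg.norm(d)
def onz(f,u,v,z):
    e,d=ray(f,u,v); return e+d*(z-e[2])/d[2]
def proj(f,p):
    c=rot(f).T@(np.array(p)-f["eye"]); return f["fx"]*c[0]/c[2]+f["cx"],f["fy"]*c[1]/c[2]+f["cy"]
E
python3 - <<'E'
from h import *
for n in("side","top"):
    f=grab(n); cv2.imwrite(f"pics/{n}0.png",f["color"][:,:,::-1]); np.save(n+"0.npy",f,allow_pickle=True)
    print(n,f["eye"],f["orientation"],f["fx"],f["cx"],f["cy"])
s=observe(); print(s, bot.tcp_to_grasp)
E
```

```text
side [ 0.04605283 -0.67219838  0.81949406] [-2.2653695   0.02130483 -0.69189426] 404.2700282807263 256.5970568817018 187.8009731504334
top [ 0.47124412 -0.00570811  1.43930182] [-3.07909322 -0.02409558 -1.54527651] 379.8214033586089 258.18873397743374 194.45624634730828
{'clock': 0.1, 'qpos': array([-1.36021263,  0.52196599, -0.03631056,  1.59993799,  0.02119328,
        1.02110372, -0.1128119 ]), 'qd': array([ 3.68827593e-04,  1.37233621e-04,  5.00425131e-04, -1.43622230e-03,
       -9.41681583e-05, -8.03050728e-04, -4.17965973e-04]), 'joint_efforts': array([ 2.38599081e-03, -9.28489995e+01,  1.98302329e+00, -3.70528543e+01,
        1.80040958e-02,  5.36917738e-03, -9.45257568e-06]), 'position': array([0.17314251, 0.60018894, 0.19508093]), 'tool_rot': array([-3.14056502e+00,  7.46506332e-05,  2.86076774e+00]), 'force': array([ 0.00191654,  0.33564678, -0.7817567 ]), 'moment': array([-0.03611263,  0.04778658, -0.0299996 ]), 'finger_force': 0.0, 'grip_width': 0.08534205361592649} 0.0187
```

View pics/side0.png

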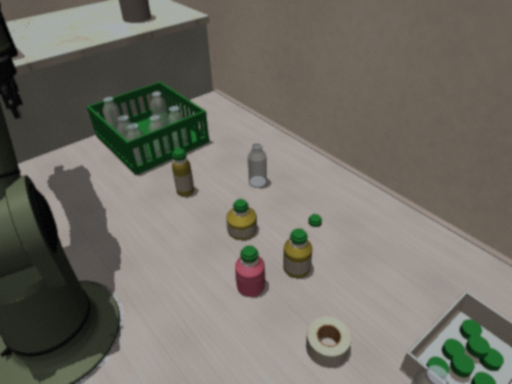

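View pics/top0.png

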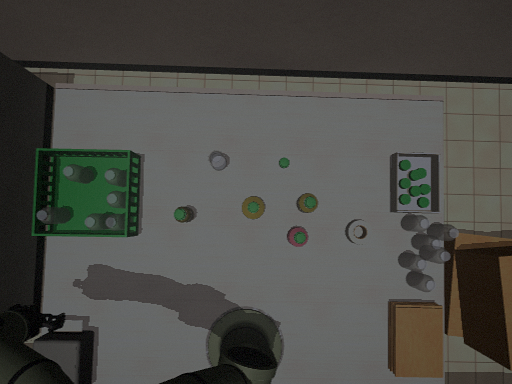

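The top view shows the slim bottle at (182,214), the jar at (253,207) and the middle bottle at (307,203). The pink look-alike is at (297,236), the empty bottle at (218,161), the spare cap at (284,162) and the roll at (357,231). The side view has the caps at about (179,155) slim, (240,205) jar, (299,236) mid and (249,255) pink.

Two bottles could be "mid": (307,203), which is yellow-green, and (297,236), which is pink. The description fits (307,203). I'll confirm that in a crop.

```bash
cat > m.py <<'E'
from h import *
T=np.load("top0.npy",allow_pickle=True).item();S=np.load("side0.npy",allow_pickle=True).item()
def cap(f,u,v,r=16):
    h=cv2.cvtColor(f["color"],cv2.COLOR_RGB2HSV)
    m=cv2.inRange(h,(50,110,40),(85,255,255)); n,l,st,c=cv2.connectedComponentsWithStats(m)
    k=min(range(1,n),key=lambda i:np.hypot(*(c[i]-[u,v])) if st[i][4]>12 else 1e9)
    return c[k],st[k]
for n,t,s,H in(("jar",(253,207),(240,205),.105),("mid",(307,203),(299,236),.130),("slim",(182,214),(179,155),.155),("pink",(297,236),(249,255),.13)):
    ct,a=cap(T,*t);cs,b=cap(S,*s)
    e1,d1=ray(T,*ct);e2,d2=ray(S,*cs)
    x=np.linalg.lstsq(np.c_[d1,-d2],e2-e1,rcond=None)[0];p,q=e1+d1*x[0],e2+d2*x[1]
    print(n,ct.round(1),a,cs.round(1),b,"tri",((p+q)/2).round(4),"gap",np.linalg.norm(p-q).round(4),"top",onz(T,*ct,H-.008).round(4),"side",onz(S,*cs,H-.011).round(4))
c=np.hstack([cv2.resize(S["color"][130:310,150:340],None,fx=2.2,fy=2.2,interpolation=2),cv2.resize(T["color"][150:249,170:274+66],(380,396),interpolation=2)])
cv2.imwrite("pics/crop1.png",c[:,:,::-1]);print(c.shape)
E
python3 m.py
```

```text
jar [252.7 206.8] [248 202  10  11  75] [240.1 205.5] [234 200  14  12 129] tri [ 0.5116 -0.0176  0.0917] gap 0.0009 top [ 0.5118 -0.0178  0.097 ] side [ 0.5097 -0.0194  0.094 ]
mid [309.7 201.8] [305 197  10  11  87] [298.3 236. ] [291 229  16  15 181] tri [ 0.5337 -0.2158  0.1171] gap 0.0008 top [ 0.5337 -0.2152  0.122 ] side [ 0.532  -0.2168  0.119 ]
slim [179.1 213.8] [174 209  12  11  88] [151.6 128.7] [  87   82  121   92 3654] tri [0.449  0.2269 0.2473] gap 0.0673 top [0.4802 0.2309 0.147 ] side [0.4875 0.4101 0.144 ]
pink [299.6 237.2] [295 232  10  11  81] [248.8 253.6] [241 246  16  16 200] tri [ 0.4098 -0.1826  0.1186] gap 0.0008 top [ 0.4102 -0.1824  0.122 ] side [ 0.4092 -0.1827  0.119 ]
(396, 798, 3)
```

View pics/crop1.png

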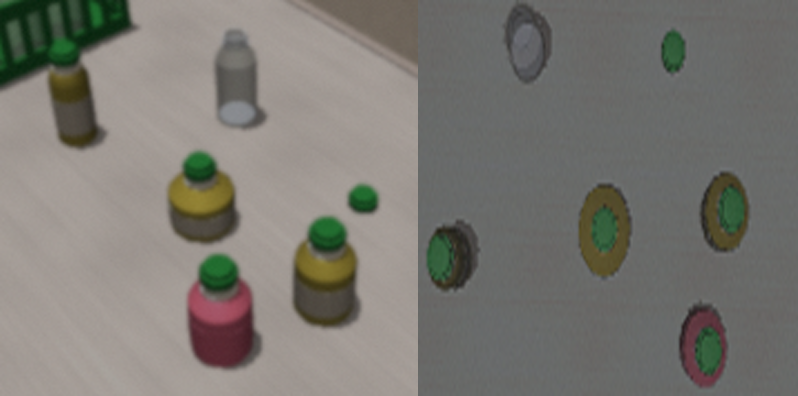

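The crop confirms it: the mid is the yellow-green bottle with the grey label, right of the jar at (325,270). The pink one at (220,310) stays untouched. Next I raise the arm, close the fingers and travel to above the jar.

>>> send_rows --plan "0 0 -0.04 0 0 0 0; -0.02 -0.02 -0.055 0 0 0 0; -0.045 -0.045 -0.055 0 0 0 0; -0.07 -0.07 -0.055 0 0 0 0; -0.095 -0.095 -0.055 0 0 0 0; -0.12 -0.12 -0.055 0 0 0 0; -0.145 -0.145 -0.055 0 0 0 0; -0.17 -0.17 -0.055 0 0 0 0; -0.195 -0.195 -0.055 0 0 0 0; -0.22 -0.22 -0.055 0 0 0 0"

```text
clock: 0.93
position: [0.324, 0.3264, 0.2505]
tool_rot: [-3.141, -0.0, 2.861]
force: [0.3, 0.0, -0.5]
grip_width: 0.0
finger_force: 0.0
```

>>> send_rows --plan "-0.025 -0.025 0 0 0 0 0; -0.05 -0.05 0 0 0 0 0; -0.075 -0.075 0 0 0 0 0; -0.1 -0.1 0 0 0 0 0; -0.125 -0.125 0 0 0 0 0; -0.15 -0.15 0 0 0 0 0; -0.175 -0.175 0 0 0 0 0; -0.2 -0.2 0 0 0 0 0; -0.225 -0.225 0 0 0 0 0; -0.25 -0.25 0 0 0 0 0"

```text
clock: 1.77
position: [0.495, 0.017, 0.2506]
tool_rot: [3.142, -0.0, 2.861]
force: [0.6, 1.5, -0.4]
grip_width: 0.0
finger_force: 0.0
```

>>> send_rows --plan "-0.015 -0.015 0 0 0 0 0; -0.026 -0.03 0 0 0 0 0; -0.026 -0.03 0.04 0 0 0 0; -0.026 -0.03 0.08 0 0 0 0; -0.026 -0.03 0.11 0 0 0 0; -0.026 -0.03 0.12 0 0 0 0; -0.026 -0.03 0.12 0 0 0 0; -0.026 -0.03 0.12 0 0 0 0"

```text
clock: 2.43
position: [0.5116, -0.0175, 0.1314]
tool_rot: [-3.141, 0.0, 2.861]
force: [0.4, 0.1, 0.9]
grip_width: 0.0001
finger_force: 0.0
```

```bash
python3 - <<'E'
from h import *
s=observe();print(s["position"],s["tool_rot"],s["force"],s["qpos"])
f=grab("side");g=grab("top")
p=s["position"];u,v=map(int,proj(f,p));a,b=map(int,proj(g,p));print(u,v,a,b)
c=np.hstack([cv2.resize(f["color"][150:260,190:290],(400,440),interpolation=2),cv2.resize(g["color"][150:260,200:300],(400,440),interpolation=2)])
cv2.imwrite("pics/near1.png",c[:,:,::-1])
E
```

```text
[ 0.51160063 -0.01748     0.13144719] [-3.14146786e+00  1.72501727e-04  2.86063223e+00] [0.37056582 0.06748078 0.94225784] [-0.30194157  0.44632146  0.29096915  1.96989562 -0.18241079  0.75008296
  1.38586179]
239 194 252 206
```

View pics/near1.png

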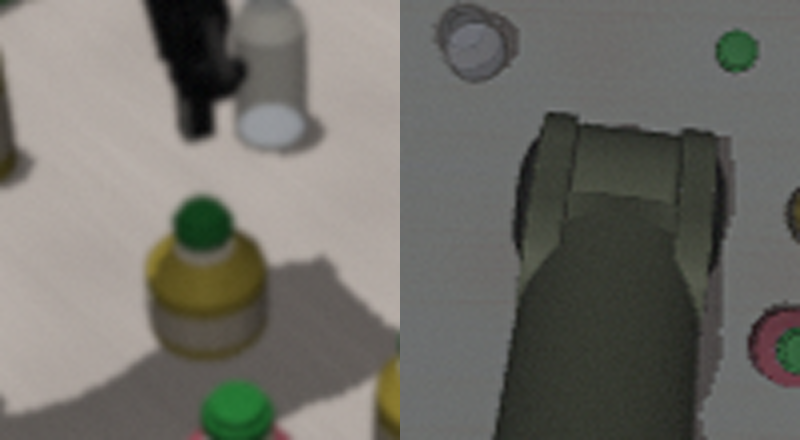

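The near view shows the fingertips at about (239,184) in the side image. The reported TCP projects to (239,194), so I'll check that offset before pressing.

```bash
python3 - <<'E'
from h import *
S=np.load("side0.npy",allow_pickle=True).item();T=np.load("top0.npy",allow_pickle=True).item()
p0=np.array([.1731,.6002,.1951]);print("start side",proj(S,p0),"top",proj(T,p0))
f=grab("side");s=observe();p=s["position"]
for dz in(0,.01,.02,.03,.04):print(dz,np.round(proj(f,p+[0,0,dz]),1))
print(np.round(proj(f,p+[.03,.02,0]),1))
a=f["color"][160:215,210:270]; print(cv2.cvtColor(a,cv2.COLOR_RGB2GRAY)[10:50:1,24:34])
b=S["color"][60:140,0:60]
c=np.hstack([cv2.resize(np.clip(b.astype(int)*2,0,255).astype(np.uint8),(360,480),interpolation=2),cv2.resize(np.clip(T["color"][290:370,0:70].astype(int)*2,0,255).astype(np.uint8),(420,480),interpolation=2)])
cv2.imwrite("pics/start.png",c[:,:,::-1])
E
```

```text
start side (np.float64(25.305152476258172), np.float64(125.82836275386236)) top (np.float64(56.148287550101), np.float64(307.1761556099326))
0 [239.7 193.8]
0.01 [239.5 190.9]
0.02 [239.3 187.9]
0.03 [239.1 184.9]
0.04 [238.9 181.9]
[244.  185.3]
[[ 42  17   9  11   9   5  12   9   9   8]
 [ 66  24  10   6   8   7   4   9   9   8]
 [ 75  28  14   8   8   8   8   5   8  10]
 [ 78  34  16  12   5   9   9   7   9  14]
 [ 86  43  26  18  10   5   7   8  16  37]
 [ 93  55  39  25  14   5   9  11  23  65]
 [ 98  58  47  31  16   9   8  13  29  81]
 [101  62  50  35  18  10  10  10  33  88]
 [104  62  48  36  21  14   8  11  31  87]
 [106  63  50  36  23  13  13  11  32  85]
 [112  68  50  37  22  12   9  11  32  78]
 [120  74  53  39  23  13  11   9  29  77]
 [130  91  61  41  23  15  19  25  40  85]
 [150 117  81  53  38  36  47  60  81 115]
 [165 143 108  81  72  83  97 112 131 146]
 [171 160 139 122 118 131 143 150 157 165]
 [172 169 162 155 154 161 165 168 170 170]
 [173 172 171 170 170 171 171 172 171 172]
 [169 173 173 172 172 172 171 173 172 172]
 [170 171 171 172 173 174 172 174 17
[... 167 characters left out ...]
70 171 172]
 [172 169 169 169 169 168 168 169 170 172]
 [173 170 171 170 170 166 168 168 169 169]
 [171 172 172 170 169 168 168 166 167 168]
 [174 172 170 167 163 159 156 159 161 163]
 [173 169 164 153 141 132 127 131 138 149]
 [171 158 139 120 105  91  88  91  99 114]
 [160 136 104  82  66  61  57  57  62  74]
 [140 105  73  55  50  47  47  47  49  52]
 [112  77  55  46  44  46  46  43  45  47]
 [ 85  55  48  45  45  46  46  46  44  45]
 [ 61  45  45  45  46  46  44  44  45  48]
 [ 52  42  43  43  45  46  45  47  42  46]
 [ 53  40  40  41  42  44  44  43  42  42]
 [ 52  43  40  40  42  42  42  42  40  40]
 [ 52  38  37  40  41  41  44  39  43  40]
 [ 57  41  38  38  39  40  40  42  41  40]]
```

View pics/start.png

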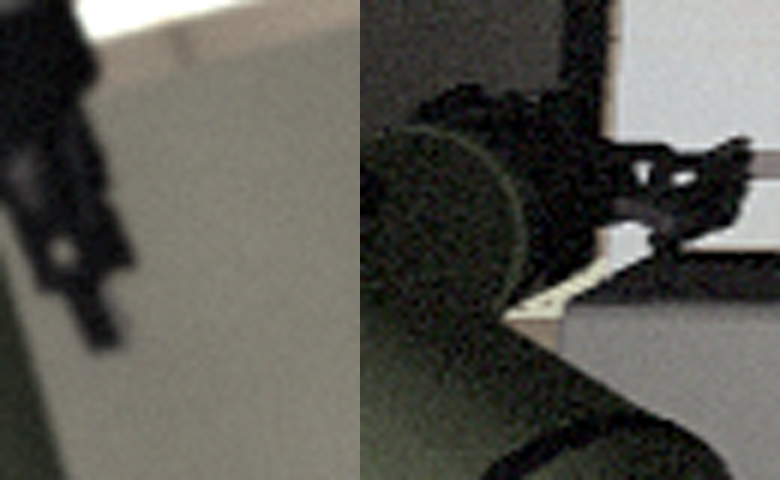

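The shut tips do appear 10 px higher than the reported TCP. The start picture has the fingertips at side (17.5,117.5) and (21.7,104), and at top about (64,314). I'll compare these with predictions for both fingers.

```bash
python3 - <<'E'
from h import *
S=np.load("side0.npy",allow_pickle=True).item();T=np.load("top0.npy",allow_pickle=True).item()
Rm=R.from_euler('xyz',[-3.14056,0,2.86077]).as_matrix()
p0=np.array([.1731,.6002,.1951])
for y in(-.0427,.0427,):
  for x in (-.011,.011):
    q=p0+Rm@[x,y,-.013];print(y,x,np.round(proj(S,q),1),np.round(proj(T,q),1))
p=np.array([.5116,-.0175,.1314])
# tip bottom corners now, shut
for x in(-.011,.011):
  for y in(-.0145,.0145): print(np.round(proj(S,p+Rm@[x,y,0]),1))
print("view dir at tip",ray(S,239,190)[1],ray(S,17,117)[1])
E
```

```text
-0.0427 -0.011 [ 27.5 128. ] [ 68.2 308.8]
-0.0427 0.011 [ 19.4 129.7] [ 65.8 315.6]
0.0427 -0.011 [ 27.6 114.9] [ 42.3 300.7]
0.0427 0.011 [ 19.9 116.4] [ 39.9 307.4]
[245.6 196.3]
[241.4 189.8]
[237.7 198.7]
[233.6 192.1]
view dir at tip [ 0.44346368  0.62488023 -0.64254546] [ 0.08263523  0.90413879 -0.41917116]
```

The offset is the same at both poses: the tips look about 35 mm higher than reported, with almost no sideways error. I'll go down in small steps and use the force reading.

>>> send_rows --plan "0 0 0.005 0 0 0 0; 0 0 0.01 0 0 0 0; 0 0 0.015 0 0 0 0; 0 0 0.02 0 0 0 0; 0 0 0.02 0 0 0 0; 0 0 0.02 0 0 0 0"

```text
clock: 3.08
position: [0.511, -0.0174, 0.1102]
tool_rot: [-3.141, -0.001, 2.861]
force: [0.1, -0.0, -0.1]
grip_width: 0.0001
finger_force: 0.0
```

>>> send_rows --plan "0 0 0.002 0 0 0 0; 0 0 0.004 0 0 0 0; 0 0 0.006 0 0 0 0; 0 0 0.008 0 0 0 0; 0 0 0.01 0 0 0 0; 0 0 0.01 0 0 0 0; 0 0 0.01 0 0 0 0"

```text
clock: 3.67
position: [0.5112, -0.0174, 0.1005]
tool_rot: [-3.141, -0.0, 2.861]
force: [0.3, 0.6, 0.0]
grip_width: 0.0002
finger_force: 0.0
```

```bash
python3 - <<'E'
from h import *
s=observe();print(s["position"],s["force"])
f=grab("side")
cv2.imwrite("pics/near2.png",cv2.resize(f["color"][150:260,190:290],(600,600) if 0 else (500,550),interpolation=2)[:,:,::-1])
E
```

```text
[ 0.51116406 -0.0174053   0.10051445] [0.32536924 0.59846063 0.01563759]
```

View pics/near2.png

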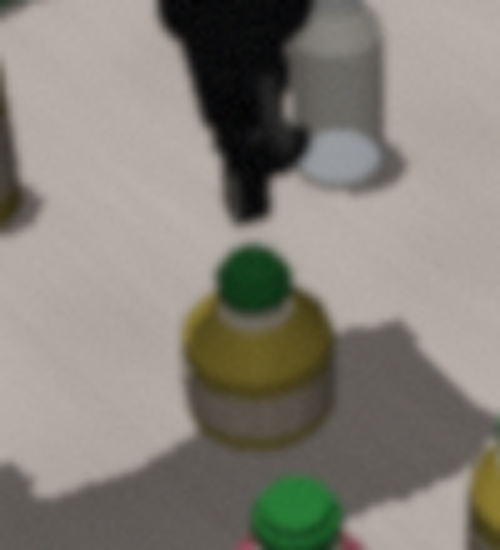

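The tip at (239,194) is still clearly above the cap crown, whose centre is at about (240,203), and there is no contact force. I'll keep going down.

>>> send_rows --plan "0 0 0.005 0 0 0 0; 0 0 0.01 0 0 0 0; 0 0 0.014 0 0 0 0; 0 0 0.017 0 0 0 0; 0 0 0.02 0 0 0 0; 0 0 0.02 0 0 0 0; 0 0 0.02 0 0 0 0"

```text
clock: 4.3
position: [0.5111, -0.0174, 0.0804]
tool_rot: [-3.141, -0.0, 2.861]
force: [0.1, -0.3, -0.0]
grip_width: 0.0001
finger_force: 0.0
```

```bash
python3 - <<'E'
from h import *
s=observe();print(s["position"],s["force"])
f=grab("side")
cv2.imwrite("pics/near3.png",cv2.resize(np.clip(f["color"][160:230,205:275].astype(int)*1.6,0,255).astype(np.uint8),(560,560),interpolation=2)[:,:,::-1])
E
```

```text
[ 0.51113573 -0.01744964  0.08044505] [ 0.13806565 -0.31653797 -0.00077848]
```

View pics/near3.png

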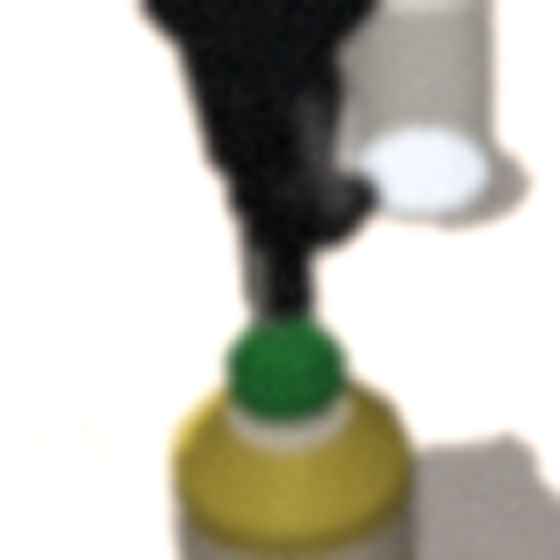

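The tip's lower edge is at (240,200), level with the cap's back edge, and the force is zero. From one view this could be a height error or a shift away from the camera, so I'll triangulate the start-pose fingertip from both views.

```bash
python3 - <<'E'
from h import *
S=np.load("side0.npy",allow_pickle=True).item();T=np.load("top0.npy",allow_pickle=True).item()
for s in((17.5,117.5),(18.5,116)):
  for t in((63,314),(64,318),(62,324)):
    e1,d1=ray(T,*t);e2,d2=ray(S,*s)
    x=np.linalg.lstsq(np.c_[d1,-d2],e2-e1,rcond=None)[0];p,q=e1+d1*x[0],e2+d2*x[1]
    print(s,t,((p+q)/2).round(3),np.linalg.norm(p-q).round(3))
E
```

```text
(17.5, 117.5) (63, 314) [0.162 0.554 0.247] 0.007
(17.5, 117.5) (64, 318) [0.157 0.546 0.254] 0.003
(17.5, 117.5) (62, 324) [0.149 0.545 0.258] 0.02
(18.5, 116) (63, 314) [0.165 0.551 0.253] 0.005
(18.5, 116) (64, 318) [0.159 0.543 0.259] 0.005
(18.5, 116) (62, 324) [0.151 0.542 0.264] 0.022
```

The horizontal position agrees to about 10 mm and the height is about 40 mm off. It's therefore a tool-length offset, with contact expected near reported z = 0.065. I'll approach slowly.

>>> send_rows --plan "0 0 0.002 0 0 0 0; 0 0 0.004 0 0 0 0; 0 0 0.006 0 0 0 0; 0 0 0.008 0 0 0 0; 0 0 0.008 0 0 0 0; 0 0 0.008 0 0 0 0"

```text
clock: 4.85
position: [0.5111, -0.0174, 0.0725]
tool_rot: [-3.141, -0.0, 2.861]
force: [-0.7, -0.2, -0.7]
grip_width: -0.0004
finger_force: 0.0
```

>>> send_rows --plan "0 0 0.001 0 0 0 0; 0 0 0.002 0 0 0 0; 0 0 0.003 0 0 0 0; 0 0 0.004 0 0 0 0; 0 0 0.004 0 0 0 0; 0 0 0.004 0 0 0 0"

```text
clock: 5.35
position: [0.5111, -0.0174, 0.0685]
tool_rot: [-3.141, -0.0, 2.861]
force: [0.1, 0.7, 0.7]
grip_width: 0.0002
finger_force: 0.0
```

>>> send_rows --plan "0 0 0.001 0 0 0 0; 0 0 0.002 0 0 0 0; 0 0 0.003 0 0 0 0; 0 0 0.004 0 0 0 0; 0 0 0.004 0 0 0 0; 0 0 0.004 0 0 0 0"

```text
clock: 5.85
position: [0.5113, -0.0174, 0.0646]
tool_rot: [3.142, 0.0, 2.861]
force: [-0.2, 0.3, 4.0]
grip_width: -0.0001
finger_force: 1.7
```

```bash
python3 - <<'E'
from h import *
s=observe();print(s["position"],s["force"],s["moment"])
f=grab("side")
cv2.imwrite("pics/near4.png",cv2.resize(np.clip(f["color"][160:230,205:275].astype(int)*1.6,0,255).astype(np.uint8),(560,560),interpolation=2)[:,:,::-1])
E
```

```text
[ 0.51129508 -0.01736943  0.06464725] [-0.18106923  0.2849425   4.04184747] [ 0.02938916 -0.00502979  0.00081439]
```

View pics/near4.png

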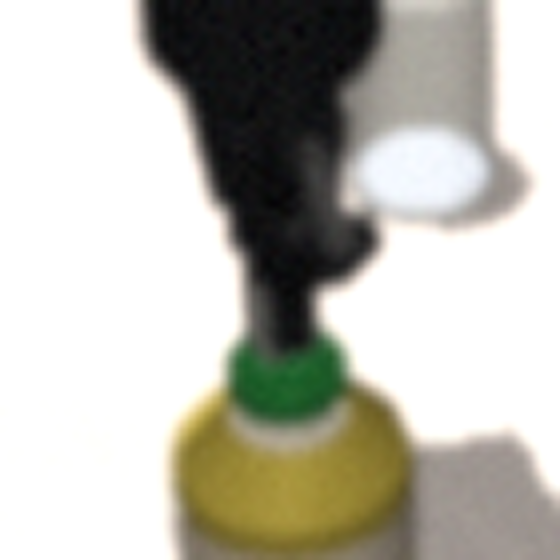

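The tip is on the crown at (240,204) with 4 N of contact. Now I press the cap home.

>>> send_rows --plan "0 0 0.001 0 0 0 0; 0 0 0.002 0 0 0 0; 0 0 0.003 0 0 0 0; 0 0 0.004 0 0 0 0; 0 0 0.005 0 0 0 0; 0 0 0.006 0 0 0 0; 0 0 0.007 0 0 0 0; 0 0 0.008 0 0 0 0; 0 0 0.008 0 0 0 0; 0 0 0.008 0 0 0 0"

```text
clock: 6.73
position: [0.5113, -0.0174, 0.0566]
tool_rot: [-3.142, 0.0, 2.861]
force: [1.2, 0.2, 3.0]
grip_width: 0.0001
finger_force: 1.6
```

>>> send_rows --plan "0 0 0.001 0 0 0 0; 0 0 0.002 0 0 0 0; 0 0 0.003 0 0 0 0; 0 0 0.003 0 0 0 0; 0 0 0.003 0 0 0 0"

```text
clock: 7.15
position: [0.5113, -0.0174, 0.0536]
tool_rot: [3.142, 0.0, 2.861]
force: [1.4, -0.4, 4.4]
grip_width: -0.0001
finger_force: 2.2
```

>>> send_rows --plan "0 0 0.001 0 0 0 0; 0 0 0.002 0 0 0 0; 0 0 0.002 0 0 0 0; 0 0 0.002 0 0 0 0"

```text
clock: 7.48
position: [0.5113, -0.0174, 0.0518]
tool_rot: [3.141, 0.0, 2.861]
force: [-1.1, -0.5, 8.7]
grip_width: -0.0
finger_force: 4.4
```

>>> send_rows --plan "0 0 0.001 0 0 0 0; 0 0 0.0015 0 0 0 0; 0 0 0.0015 0 0 0 0; 0 0 0.0015 0 0 0 0"

```text
clock: 7.82
position: [0.5113, -0.0174, 0.0504]
tool_rot: [3.141, 0.0, 2.861]
force: [-1.1, 0.3, 13.3]
grip_width: 0.0
finger_force: 6.1
```

The jar cap is at its stop: 13 N, rising about 3 N/mm as the crown alone would. The tip offset is therefore about 36 mm, and the mid cap should be touched near reported z = 0.092. I'll lift and move over to the mid.

>>> send_rows --plan "0 0 -0.01 0 0 0 0; 0 0 -0.03 0 0 0 0; 0 0 -0.06 0 0 0 0; 0 0 -0.09 0 0 0 0; -0.015 -0.037 -0.09 0 0 0 0; -0.03 -0.074 -0.09 0 0 0 0; -0.045 -0.11 -0.09 0 0 0 0; -0.06 -0.147 -0.09 0 0 0 0; -0.0765 -0.1845 -0.09 0 0 0 0; -0.0765 -0.1845 -0.09 0 0 0 0"

```text
clock: 8.65
position: [0.5324, -0.2243, 0.1404]
tool_rot: [-3.138, 0.001, 2.853]
force: [-1.5, -1.4, -0.3]
grip_width: -0.0002
finger_force: 0.0
```

>>> send_rows --plan "0 0 0.01 0 0 0 0; 0 0 0.02 0 0 0 0; 0 0 0.03 0 0 0 0; 0 0 0.035 0 0 0 0; 0 0 0.038 0 0 0 0; 0 0 0.04 0 0 0 0; 0 0 0.04 0 0 0 0; 0 0 0.04 0 0 0 0"

```text
clock: 9.32
position: [0.5337, -0.2157, 0.1003]
tool_rot: [3.142, 0.0, 2.861]
force: [0.7, 0.7, -0.1]
grip_width: -0.0
finger_force: 0.0
```

```bash
python3 - <<'E'
from h import *
s=observe();print(s["position"],s["force"],s["moment"])
f=grab("side")
cv2.imwrite("pics/near5.png",cv2.resize(np.clip(f["color"][180:290,220:330].astype(int)*1.5,0,255).astype(np.uint8),(600,600),interpolation=2)[:,:,::-1])
E
```

```text
[ 0.53374156 -0.21569593  0.10031819] [ 0.68342087  0.68230001 -0.09300384] [ 1.54876824e-05  7.16720712e-03 -5.51288349e-03]
```

View pics/near5.png

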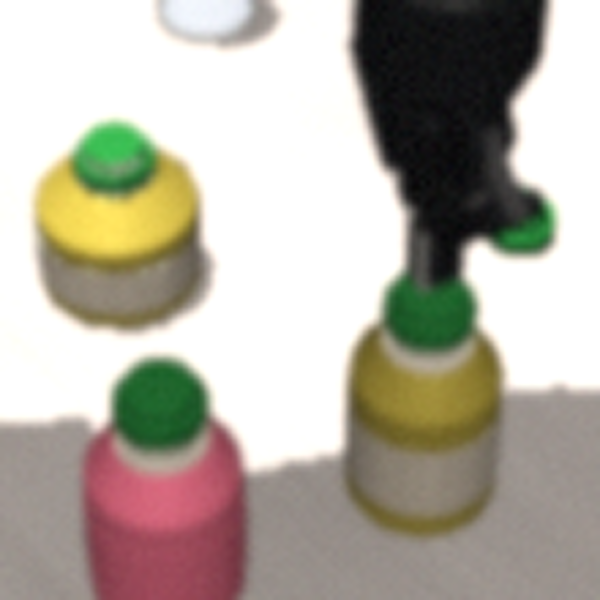

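The jar cap is seated, with no neck showing at crop (115,160). The tip is centred over the mid cap at (437,283). Now I press the mid.

>>> send_rows --plan "0 0 0.002 0 0 0 0; 0 0 0.004 0 0 0 0; 0 0 0.006 0 0 0 0; 0 0 0.007 0 0 0 0; 0 0 0.008 0 0 0 0; 0 0 0.009 0 0 0 0; 0 0 0.01 0 0 0 0; 0 0 0.011 0 0 0 0; 0 0 0.012 0 0 0 0; 0 0 0.012 0 0 0 0"

```text
clock: 10.2
position: [0.5335, -0.2158, 0.088]
tool_rot: [-3.142, -0.0, 2.861]
force: [-1.0, 0.7, 3.2]
grip_width: 0.0003
finger_force: 1.8
```

>>> send_rows --plan "0 0 0.001 0 0 0 0; 0 0 0.002 0 0 0 0; 0 0 0.003 0 0 0 0; 0 0 0.004 0 0 0 0; 0 0 0.005 0 0 0 0; 0 0 0.006 0 0 0 0; 0 0 0.007 0 0 0 0; 0 0 0.008 0 0 0 0; 0 0 0.009 0 0 0 0; 0 0 0.009 0 0 0 0"

```text
clock: 11.03
position: [0.5335, -0.2158, 0.0789]
tool_rot: [-3.142, -0.0, 2.861]
force: [-1.3, 0.6, 3.7]
grip_width: 0.0002
finger_force: 1.8
```

>>> send_rows --plan "0 0 0.001 0 0 0 0; 0 0 0.002 0 0 0 0; 0 0 0.002 0 0 0 0; 0 0 0.002 0 0 0 0"

```text
clock: 11.37
position: [0.5337, -0.2159, 0.0772]
tool_rot: [3.142, 0.0, 2.861]
force: [-2.1, 0.8, 8.0]
grip_width: 0.0
finger_force: 3.9
```

>>> send_rows --plan "0 0 0.001 0 0 0 0; 0 0 0.0015 0 0 0 0; 0 0 0.0015 0 0 0 0; 0 0 0.0015 0 0 0 0"

```text
clock: 11.7
position: [0.5337, -0.2159, 0.0759]
tool_rot: [3.142, 0.0, 2.861]
force: [-2.6, 1.0, 10.5]
grip_width: -0.0002
finger_force: 5.5
```

The mid cap is home (10.5 N). Lifting now, then I'll refine the slim cap position.

>>> send_rows --plan "0 0 -0.01 0 0 0 0; 0 0 -0.03 0 0 0 0; 0 0 -0.06 0 0 0 0; 0 0 -0.09 0 0 0 0; 0 0 -0.115 0 0 0 0; 0.013 0.03 -0.115 0 0 0 0; 0.026 0.06 -0.115 0 0 0 0; 0.039 0.09 -0.115 0 0 0 0; 0.052 0.12 -0.115 0 0 0 0; 0.065 0.15 -0.115 0 0 0 0"

```text
clock: 12.53
position: [0.5124, -0.0523, 0.1909]
tool_rot: [3.141, 0.001, 2.861]
force: [-0.5, -0.2, 0.4]
grip_width: 0.0002
finger_force: 0.0
```

```bash
python3 - <<'E'
from h import *
S=np.load("side0.npy",allow_pickle=True).item();T=np.load("top0.npy",allow_pickle=True).item()
print(observe()["position"])
h=cv2.cvtColor(S["color"],cv2.COLOR_RGB2HSV);m=cv2.inRange(h,(50,110,40),(85,255,255))
r=m[146:163,168:192];print("\n".join("".join(".#"[x>0] for x in q) for q in r))
for z in(.141,.146):print(proj(S,[.4802,.2309,z]))
h=cv2.cvtColor(T["color"],cv2.COLOR_RGB2HSV);m=cv2.inRange(h,(50,110,40),(85,255,255))
print("\n".join("".join(".#"[x>0] for x in q) for q in m[206:223,170:192]))
E
```

```text
[ 0.51235488 -0.05231894  0.19093585]Traceback (most recent call last):
  File "<stdin>", line 5, in <module>
  File "<stdin>", line 5, in <genexpr>
  File "<stdin>", line 5, in <genexpr>
TypeError: string indices must be integers, not 'numpy.bool'
```

```bash
python3 - <<'E'
from h import *
S=np.load("side0.npy",allow_pickle=True).item();T=np.load("top0.npy",allow_pickle=True).item()
def show(F,a,b,c,d):
    m=cv2.inRange(cv2.cvtColor(F["color"],cv2.COLOR_RGB2HSV),(50,110,40),(85,255,255))
    print("\n".join("".join(".#"[int(x>0)] for x in q) for q in m[a:b,c:d]))
show(S,146,163,168,192)
for z in(.139,.144):print(proj(S,[.4802,.2309,z]))
show(T,206,223,170,192)
E
```

```text
.###.#.....##########...
..#################...#.
..#################.#.##
..#################.###.
.####################...
###################.....
##################......
##################......
##################......
#################.......
#################.......
#..##############.......
..##..##########........
#........####...........
........................
........................
........................
(np.float64(179.10561791713664), np.float64(155.1719926739425))
(np.float64(178.85956669823844), np.float64(153.77084986748218))
......................
......................
......................
.......###.##.........
......########........
.....########.#.......
.....#########........
....#########..#......
.....########.##......
....#######.##........
.....##########.......
.....##########.......
......######..........
........#..#..........
......................
......................
......................
```

The two views agree on the slim cap at about (0.4805, 0.231).

>>> send_rows --plan "0.013 0.032 0 0 0 0 0; 0.026 0.064 0 0 0 0 0; 0.04 0.096 0 0 0 0 0; 0.053 0.128 0 0 0 0 0; 0.066 0.16 0 0 0 0 0; 0.08 0.192 0 0 0 0 0; 0.093 0.224 0 0 0 0 0; 0.104 0.25 0 0 0 0 0; 0.11 0.265 0 0 0 0 0; 0.11 0.265 0 0 0 0 0"

```text
clock: 13.37
position: [0.4795, 0.2354, 0.1905]
tool_rot: [3.141, -0.0, 2.865]
force: [-0.3, -0.3, -0.8]
grip_width: -0.0002
finger_force: 0.0
```

>>> send_rows --plan "0 0 0.01 0 0 0 0; 0 0 0.025 0 0 0 0; 0 0 0.04 0 0 0 0; 0 0 0.055 0 0 0 0; 0 0 0.062 0 0 0 0; 0 0 0.066 0 0 0 0; 0 0 0.066 0 0 0 0; 0 0 0.066 0 0 0 0"

```text
clock: 14.03
position: [0.4808, 0.231, 0.1249]
tool_rot: [3.141, 0.0, 2.86]
force: [0.5, -1.1, -0.6]
grip_width: -0.0004
finger_force: 0.0
```

```bash
python3 - <<'E'
from h import *
s=observe();print(s["position"],s["force"])
f=grab("side")
cv2.imwrite("pics/near6.png",cv2.resize(np.clip(f["color"][110:220,130:270].astype(int)*1.5,0,255).astype(np.uint8),(763,600),interpolation=2)[:,:,::-1])
E
```

```text
[0.48077209 0.23102202 0.12494973] [ 0.54516095 -1.0646974  -0.59727279]
```

View pics/near6.png

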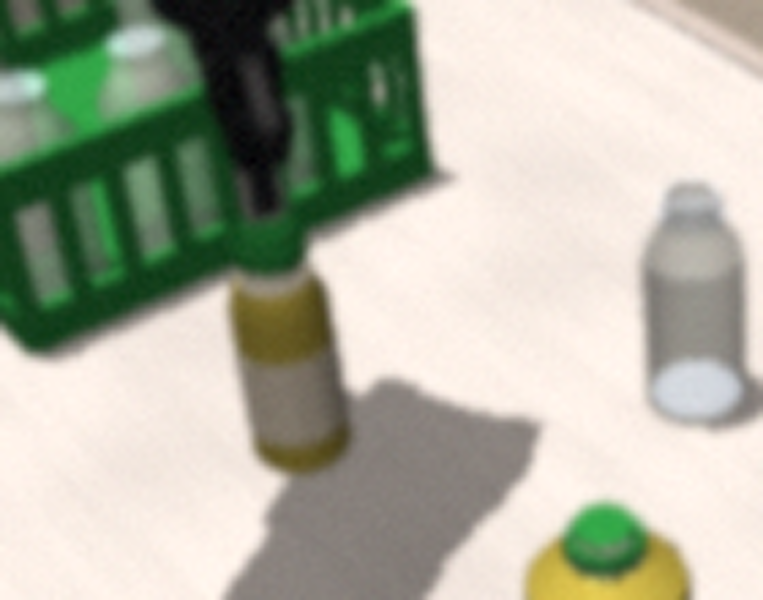

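The tip at crop (260,212) is over the slim crown at (266,228), clear of the crate. Now I press.

>>> send_rows --plan "0 0 0.002 0 0 0 0; 0 0 0.004 0 0 0 0; 0 0 0.006 0 0 0 0; 0 0 0.007 0 0 0 0; 0 0 0.008 0 0 0 0; 0 0 0.009 0 0 0 0; 0 0 0.01 0 0 0 0; 0 0 0.011 0 0 0 0; 0 0 0.012 0 0 0 0; 0 0 0.012 0 0 0 0"

```text
clock: 14.92
position: [0.4804, 0.2314, 0.1125]
tool_rot: [-3.142, -0.0, 2.861]
force: [-1.0, 0.3, 3.6]
grip_width: -0.0003
finger_force: 1.8
```

>>> send_rows --plan "0 0 0.001 0 0 0 0; 0 0 0.002 0 0 0 0; 0 0 0.003 0 0 0 0; 0 0 0.004 0 0 0 0; 0 0 0.005 0 0 0 0; 0 0 0.006 0 0 0 0; 0 0 0.007 0 0 0 0; 0 0 0.008 0 0 0 0; 0 0 0.009 0 0 0 0; 0 0 0.009 0 0 0 0"

```text
clock: 15.75
position: [0.4804, 0.2314, 0.1034]
tool_rot: [-3.141, -0.0, 2.861]
force: [-0.9, 0.5, 4.2]
grip_width: 0.0
finger_force: 2.4
```

>>> send_rows --plan "0 0 0.001 0 0 0 0; 0 0 0.002 0 0 0 0; 0 0 0.002 0 0 0 0; 0 0 0.002 0 0 0 0"

```text
clock: 16.08
position: [0.4806, 0.2315, 0.1018]
tool_rot: [3.141, 0.0, 2.861]
force: [-1.1, -0.5, 8.7]
grip_width: -0.0002
finger_force: 4.4
```

>>> send_rows --plan "0 0 0.001 0 0 0 0; 0 0 0.001 0 0 0 0; 0 0 0.001 0 0 0 0"

```text
clock: 16.33
position: [0.4807, 0.2315, 0.1009]
tool_rot: [3.141, 0.0, 2.861]
force: [-1.7, -0.6, 10.7]
grip_width: -0.0002
finger_force: 5.4
```

>>> send_rows --plan "0 0 -0.01 0 0 0 0; 0 0 -0.03 0 0 0 0; 0 0 -0.06 0 0 0 0; 0 0 -0.09 0 0 0 0; 0 0 -0.12 0 0 0 0; 0 0 -0.14 0 0 0 0; 0 0 -0.14 0 0 0 0; 0 0 -0.14 0 0 0 0; 0 0 -0.14 0 0 0 0"

```text
clock: 17.08
position: [0.4801, 0.2312, 0.24]
tool_rot: [-3.141, -0.001, 2.861]
force: [0.4, -0.4, -1.4]
grip_width: 0.0002
finger_force: 0.0
```

```bash
python3 - <<'E'
from h import *
s=observe();print(s["position"],s["force"])
f=grab("side");S=np.load("side0.npy",allow_pickle=True).item()
a=np.hstack([x["color"][125:305,130:330] for x in(S,f)])
cv2.imwrite("pics/end.png",cv2.resize(a,(800,360),interpolation=2)[:,:,::-1])
E
```

```text
[0.48006021 0.23117613 0.24002467] [ 0.4397364  -0.44961968 -1.42890908]
```

View pics/end.png

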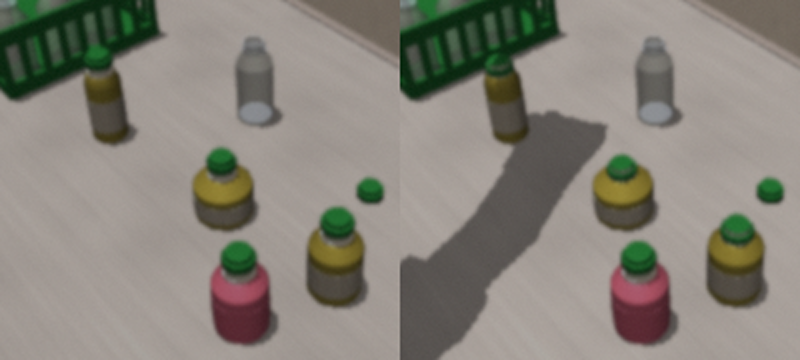

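In the before/after crop all three caps are seated, at right-half (498,65), (622,168) and (737,230). Every bottle and bystander is where it started, and the arm is clear.

```bash
python3 -c "
from workcell import bot
print(bot.job_done())"
```

```text
the job is handed in; nothing more can be done
None
```

I pressed all three caps home in order (jar, mid, slim) with at most about 13 N read at the wrist between moves, nothing else visibly moved, and the job is handed in (no verdict came back).

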